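# Raking light on the lens

### The job

Inspect the lens of the opened camera for haze and scratches: press the orange switch on the tail of the silver penlight to turn it on while it still stands head-down in the tool block, then draw the penlight out. Tilt it to about 45 degrees and hold it raised and still so that its head points at the middle of the lens's front glass from about 8 cm away. Finish while holding it there, without touching the camera and without disturbing anything else on the bench.

Things in the scene. Friction and masses are not known exactly. Their poses are not given: they have to be found in the camera images.
- torch_center (a point): Centre of the penlight: a straight silver cylinder 20 mm across, 125 mm long, about 0.1 kg, with dark grip rings, standing loosely upright in one of the block's holes. Its z axis runs from head (lamp end, 62.5 mm along -z, down in the hole) to tail (62.5 mm along +z, on top); the beam leaves the head along -z. Seated, this point is 72.5 mm above the bench; the top 80 mm stands out of the block.
- torch_switch (a joint): Travel (m) of the orange push switch, 13 mm across, in the middle of the penlight's tail: 0 when out (6 mm proud of the tail, its top 141 mm above the bench when the penlight is seated), 0.0045 fully in. Sprung: 1 N starts it, 5 N presses it fully; it springs back when let go. Pressed in 2.5 mm or more, it switches on.
- block: Wooden tool block fixed to the bench, 64 x 176 x 55 mm (x, y, height); origin at the centre of its underside. Three upright holes of 22 mm, 45 mm deep, in a row along its y axis at y = -55, 0 and +55 mm, hold the penlight and two pens in an order that varies.
- glass (a point): Centre of the front glass (44 mm across, blue-grey) of the lens of a black camera that lies on its back on the bench; the lens is a 64 mm wide black barrel pointing straight up, and this point is 95 mm above the bench, 3 mm below the barrel's rim. The z axis points up, out of the glass.
- camera: The opened black camera, 0.75 kg, loose: body 136 mm (along y) x 93 mm (x from -37 to +56 mm) x 38 mm high, the lens barrel standing on its middle up to 98 mm. Origin at the centre of its underside, below the lens. Not to be touched.
- lenspen_center (a point): Middle of the black lens-cleaning pen (20 mm across, 104 mm long) standing in another hole of the block, its top 114 mm above the bench. To be left alone.
- marker_center (a point): Middle of the white paint marker with a blue cap (20 mm across, 104 mm long) standing in another hole of the block, its top 114 mm above the bench. To be left alone.
- lensgroup_center (a point): Middle of a loose glass lens in a black ring (50 mm across, 18 mm high) lying on the bench nearest the robot. To be left alone.
- scope_edge (a point): Middle of the near lower edge of the grey and black handheld oscilloscope (190 x 115 x 36 mm, propped on a kick-stand, rising away from the robot to about 95 mm) at the far side of the bench; the scope reaches 190 mm beyond this point. To be left alone.
Mind the look-alikes: they are no part of the job. What is shaped like the part that bears torch_center but red is not meant. Of the things that look like the block, take the one that is farthest to the robot's right at the start.

How it is judged (in metres and radians):
On the way, in this order (a step that is already met when the one before it is completed fails the run):
1. the tail switch is pressed in while the penlight stands in the block (value of joint torch_switch above 0.0025 m and z of torch_center in the frame of block below 0.085 m), for 0.05 s.
2. the penlight is drawn out, its head clear above the block (z of torch_center in the frame of block above 0.135 m and contact force between the fingers and torch above 1 N and contact force between torch and block below 0.2 N), for 0.1 s.
At the end, for the whole second after the job is handed in: Held by the gripper alone, at rest, tilted 33 to 57 degrees from upright, tail up, middle over 150 mm above the bench; the beam line passes within 16 mm (along each cross axis) of the centre of the front glass, with the head 50 to 110 mm from the glass along it (angle between torch_center's own z axis and vertical between 0.58 and 0.99 rad and x of glass in the frame of torch_center between -0.016 and 0.016 m and y of glass in the frame of torch_center between -0.016 and 0.016 m and z of glass in the frame of torch_center between -0.1725 and -0.1125 m and height (world z) of torch_center above 0.15 m and linear speed of torch below 0.02 m/s and angular speed of torch below 0.15 rad/s and contact force between the fingers and torch above 1 N and contact force between torch and block below 0.2 N and contact force between torch and camera below 0.2 N); the arm keeps its last pose, push and grip.
It fails at once if the camera is touched or shifted (contact force between any of the arm, the fingers, torch and camera above 0.5 N or distance of camera from where it was at the start of the episode above 0.01 m).
It fails at once if a bystander is disturbed (distance of any of lenspen_center, marker_center, scope_edge, lensgroup_center from where it was at the start of the episode above 0.012 m).
It also fails if it takes over 51 s, if anything falls off the work surface, if the arm or the gripper's body presses on something with over 40 N, if the wrist force passes 120 N, or if a joint passes its speed limit or range.

### The arm

A 6-joint arm with a two-finger parallel gripper is mounted at the origin on the work surface. World frame = base frame: x ahead of the robot, y to its left, z up, the work surface at z = 0. Lengths are in m, angles in degrees, forces in N, time in s.
With the tool pointing down it reaches from about 0.4 to 0.825 m from the base axis. Payload 7 kg.
Tool frame: the origin (TCP) lies at the very end of the fingers, on their centre line; the grasp point (between the pads) lies r.grip_depth behind it (r.grip_depth is the distance from the TCP to the grasp point, in m); z points along the fingers, y is the direction in which the jaws open and shut (so a half turn about z gives the same grasp; the last joint's range is limited). The gripper opens to 88 mm and grips with 3 to 60 N. Pads are 19 mm wide; open, the fingers measure 130 mm over their backs; the gripper's body (78 mm by 193 mm) begins 47 mm behind the grasp point.
Start: joints at [-48.352, 20.546, 0.682, 0, -70.136, -16.507], TCP at [0.287, -0.611, 0.19] pointing down, gripper open.
Joint ranges: [-176.03, 176.03], [-82.01, 121.73], [-58.28, 71.71], [-173.87, 95.51], [-174.79, -0.11], [-173.66, 173.66]. Speed limits (degrees/s): [136.94, 136.94, 172.46, 180, 180, 180].

### API

Orientations are given as [roll, pitch, yaw] about the fixed x, y, z axes, in that order (R = Rz(yaw) Ry(pitch) Rx(roll)).
In Python, from plant import r gives the robot as it stands. The module is installed in compiled form; this text tells all that it offers.
- The arm moves only by the tool step_arm, never from a script. Its argument "increments" is a list of rows, each a list of 3 entries, a list of its own where there are three numbers: the shift along the tool's x, y, z in m, then the turn, a rotation vector about the tool's x, y, z in rad, then the closure, from 0 (fully open) to 1 (shut). In form: [[[x, y, z], [wx, wy, wz], grip], ...]. A call has 1 to 10 rows; each row is the pose to reach, as a shift and turn from the pose commanded when the call began, along the tool's axes at that moment; what a row does not reach only later rows make up. A row lasts 1/10 s, in which the tool goes at most 50 mm and 8.59 degrees, less where a joint would pass 70% of its speed; a pose out of reach is approached as far as the arm can. A call with a gripper value outside its range is refused whole. The fingers move at their own pace and stop on an object; "force" is the grip in N (left out, the last holds). Time passes only in rows, so rows that repeat a pose let the fingers close. It gives the time, the measured TCP pose, the force and the opening at its end, in the units of the state.
- r.get_state(): the state, without advancing time (a new reading comes with each control period).
- r.capture(name): name is "scene" or "top" or "wrist"; returns a dict with "color" (384x512x3 uint8, red, green, blue), "intrinsics" (3x3 intrinsics, pixels), "rvec" (rotation vector, rad) and "tvec" (3), from world to camera coordinates, as OpenCV has them; the wrist camera has in their place "T_tool_cam" (4x4, takes a point from camera to tool coordinates, whose origin is the TCP and whose axes are the flange's). Camera axes: x right, y down, z forward; pixel columns grow to the right and rows downward; lengths in m; the calibration is good to about 2 mm. The wrist camera is an equidistant fisheye: a pixel r from the principal point sees the ray r / f radians off the axis. A picture is of the moment at which its call begins: read the wrist's pose just before it. There is no depth.
- r.close_job(): hands the job in, once; it reports no verdict.
The state is a dict: "time_s": time; "joints": joint angles; "qd": joint speeds; "joint_torque": joint torques, N m; "tcp_pos": TCP position; "eef_rot": TCP orientation; "contact_force": force on the tool from outside, world axes, zero at the start; "moment": the same for the moment, N m; "gripper_width": finger opening in m.
Only numpy, scipy, OpenCV 4.12 (cv2) and the standard library are available. Lean on these libraries where they do the work, as an engineer would, in place of code of your own. Each camera call takes 0.05 s, during which the arm holds its last target.

## Working session

There is one attempt and no reset: what is moved stays moved. The work goes in short steps, Python scripts to look and compute and a tool call to move; the robot and the scene stay as the last step left them, time stands still between calls to the robot, and variables do not carry over. Pictures are saved under pics/ and viewed, and the job is handed in when it is done.

Besides the shell and the picture viewer there is one more tool, called after "Emit:" as name(argument=value, ...), one argument or row to a line, values as JSON. step_arm: Moves the arm, as the interface text tells. Its arguments: {"type":"object","properties":{"increments":{"type":"array","items":{"type":"array"}},"force":{"type":"number"}},"required":["increments"]}

```bash
mkdir -p pics; cat > h.py <<'E'
import numpy as np,cv2
from plant import r
from scipy.spatial.transform import Rotation as R
def snap(n,f):
    c=r.capture(n); cv2.imwrite('pics/'+f,c['color'][:,:,::-1]); np.save('pics/'+f+'.npy',c,allow_pickle=True); return c
def load(f): return np.load('pics/'+f+'.npy',allow_pickle=True).item()
def back(c,u,v,z):
    K=np.array(c['intrinsics']);Rm=cv2.Rodrigues(np.array(c['rvec'],float))[0];t=np.array(c['tvec']).ravel()
    d=Rm.T@np.linalg.inv(K)@np.array([u,v,1.]);o=-Rm.T@t
    return o+d*(z-o[2])/d[2]
def proj(c,P):
    return cv2.projectPoints(np.array(P,float).reshape(-1,1,3),np.array(c['rvec'],float),np.array(c['tvec'],float),np.array(c['intrinsics']),None)[0].reshape(-1,2)
E
python3 - <<'E'
from h import *
print(r.get_state(),r.grip_depth)
for n in ['scene','top','wrist']:
    c=snap(n,n+'0.png'); print({k:v for k,v in c.items() if k!='color'})
E
```

```text
{'time_s': 0.0, 'joints': array([-4.83538299e+01,  2.05908098e+01,  6.32856926e-01, -1.98775297e-02,
       -7.01360101e+01, -1.65059503e+01]), 'qd': array([ 0.06015781,  0.0459523 , -0.01866265, -0.06818164,  0.04053568,
       -0.12401003]), 'joint_torque': array([-6.93799320e-04, -5.82724464e+01,  2.93061680e+01,  6.99759990e+00,
        6.99918033e-03, -1.43747975e-04]), 'tcp_pos': array([ 0.2864824 , -0.61057194,  0.1895236 ]), 'eef_rot': array([ 1.79904600e+02, -8.78277885e-03, -1.54866542e+02]), 'contact_force': array([ 0.25902143, -0.61238724,  0.99399837]), 'moment': array([-0.00154692, -0.02828237,  0.012902  ]), 'gripper_width': 0.08766818865713008} 0.0188
{'intrinsics': array([[376.9822125 ,   0.        , 254.02918984],
       [  0.        , 376.9822125 , 196.12775558],
       [  0.        ,   0.        ,   1.        ]]), 'rvec': array([ 2.20273379,  0.6570204 , -0.27916349]), 'tvec': array([-0.44224941, -0.10057256,  0.97451639])}
{'intrinsics': array([[393.59991266,   0.        , 256.86323487],
       [  0.        , 393.59991266, 193.78404864],
       [  0.        ,   0.        ,   1.        ]]), 'rvec': array([ 2.11785088, -2.11529784,  0.21705057]), 'tvec': array([-0.01624233,  0.53859863,  0.78112623])}
{'intrinsics': array([[297.31863964,   0.        , 258.09885812],
       [  0.        , 297.31863964, 188.74617277],
       [  0.        ,   0.        ,   1.        ]]), 'T_tool_cam': array([[ 8.51295829e-04, -9.65654355e-01, -2.59828679e-01,
         7.00805413e-02],
       [ 9.99999636e-01,  8.36717868e-04,  1.66707024e-04,
        -1.27559591e-04],
       [ 5.64219350e-05, -2.59828727e-01,  9.65654716e-01,
        -1.94382731e-01],
       [ 0.00000000e+00,  0.00000000e+00,  0.00000000e+00,
         1.00000000e+00]])}
```

View pics/scene0.png

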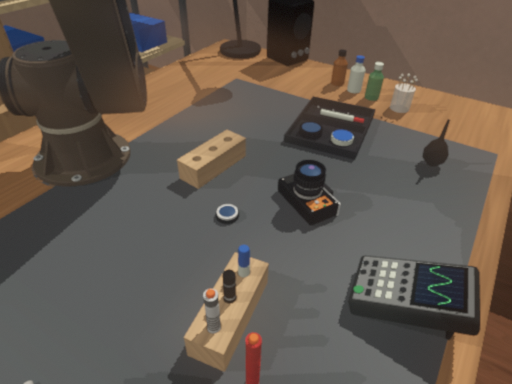

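View pics/top0.png

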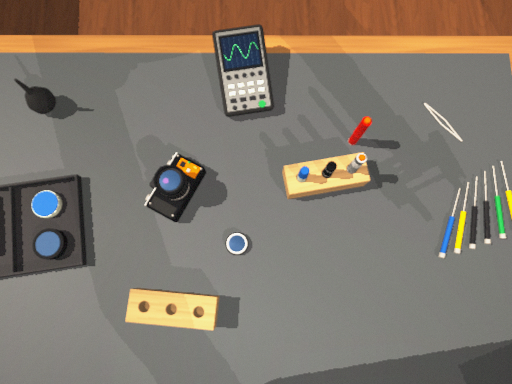

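View pics/wrist0.png

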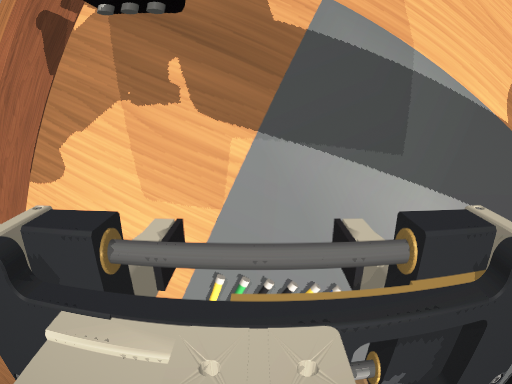

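```bash
python3 - <<'E'
from h import *
t=cv2.imread('pics/top0.png'); s=cv2.imread('pics/scene0.png')
a=cv2.resize(t[105:215,275:385],None,fx=5,fy=5,interpolation=cv2.INTER_CUBIC)
b=cv2.resize(t[140:260,140:260],None,fx=5,fy=5,interpolation=cv2.INTER_CUBIC)
c=cv2.resize(s[240:384,180:300],None,fx=4,fy=4,interpolation=cv2.INTER_CUBIC)
d=cv2.resize(s[150:230,260:350],None,fx=6,fy=6,interpolation=cv2.INTER_CUBIC)
for n,i in zip('abcd',[a,b,c,d]): cv2.imwrite(f'pics/z_{n}.png',i)
E
```

```text
(no output)
```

View pics/z_a.png

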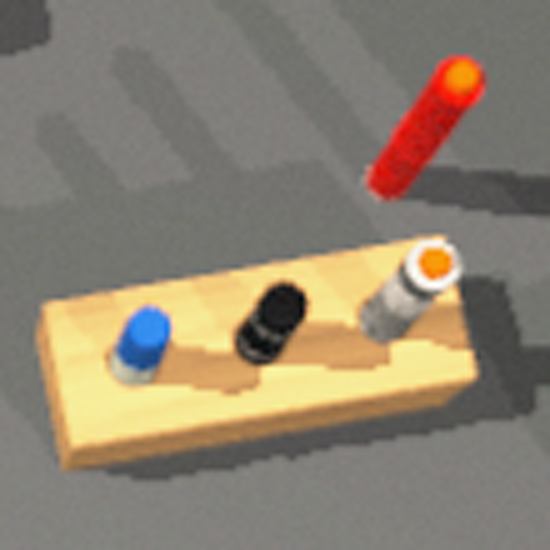

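View pics/z_b.png

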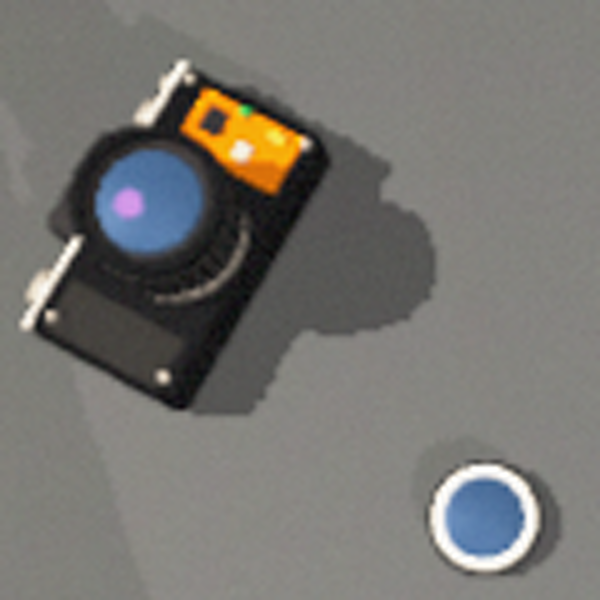

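View pics/z_c.png

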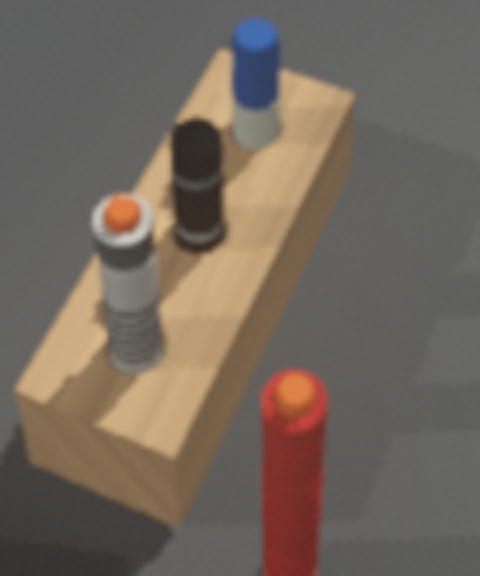

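View pics/z_d.png

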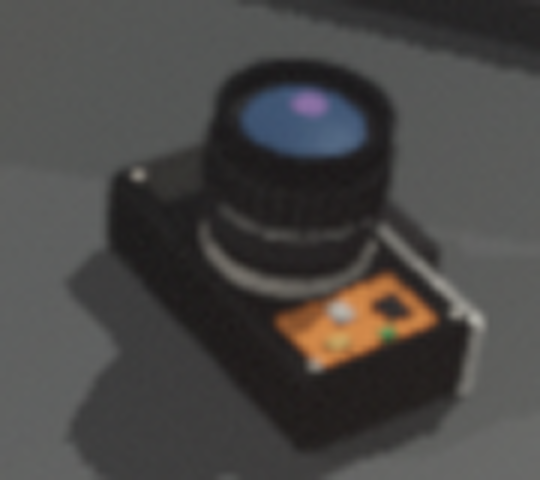

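```bash
python3 - <<'E'
from h import *
T=load('top0.png');S=load('scene0.png')
f=lambda x,y,s,ox,oy:((x+.5)/s-.5+ox,(y+.5)/s-.5+oy)
def tri(a,b):
    P=[]
    for c in(T,S):
        P.append(np.array(c['intrinsics'])@np.c_[cv2.Rodrigues(np.array(c['rvec'],float))[0],np.array(c['tvec']).ravel()])
    X=cv2.triangulatePoints(P[0],P[1],np.array(a).reshape(2,1),np.array(b).reshape(2,1)).ravel();return X[:3]/X[3]
A=lambda x,y:f(x,y,5,275,105)
B=lambda x,y:f(x,y,5,140,140)
C=lambda x,y:f(x,y,4,180,240)
D=lambda x,y:f(x,y,6,260,150)
np.set_printoptions(precision=4,suppress=True)
for n,a,b,z in [('switch',A(435,263),C(122,213),.141),('glass',B(150,201),D(304,121),.095),('red',A(462,76),C(295,393),.141),('lenspen',A(289,301),C(198,136),.114),('marker',A(152,325),C(256,34),.114)]:
    print(n,tri(a,b),back(T,*a,z),back(S,*b,z))
print('corners',[back(T,*A(*p),.055) for p in[(443,236),(475,375),(68,465),(40,303)]])
print('corners S',[back(S,*C(*p),.055) for p in[(222,50),(355,95),(178,458),(17,390)]])
print('lensgrp',back(T,*B(485,517),.018))
print('red base',back(T,*A(385,190),0))
print('scope',back(T,227,114,0),back(T,270,110,0))
print('cam corners',[back(T,*B(*p),.038) for p in[(185,62),(328,155),(182,408),(30,325)]])
s=r.get_state();print(s['tcp_pos'],s['time_s'])
E
```

```text
switch [ 0.5943 -0.2188  0.1387] [ 0.5936 -0.2182  0.141 ] [ 0.5955 -0.2199  0.141 ]
glass [0.5599 0.1625 0.0932] [0.5591 0.1618 0.095 ] [0.5611 0.1607 0.095 ]
red [ 0.6752 -0.2364  0.1294] [ 0.6705 -0.2329  0.141 ] [ 0.6784 -0.2419  0.141 ]
lenspen [ 0.5858 -0.1655  0.1162] [ 0.5858 -0.1664  0.114 ] [ 0.5854 -0.1637  0.114 ]
marker [ 0.5757 -0.1111  0.115 ] [ 0.5758 -0.1114  0.114 ] [ 0.5753 -0.1103  0.114 ]
corners [array([ 0.6319, -0.2463,  0.055 ]), array([ 0.5698, -0.2567,  0.055 ]), array([ 0.5304, -0.082 ,  0.055 ]), array([ 0.6014, -0.071 ,  0.055 ])]
corners S [array([ 0.5389, -0.0834,  0.055 ]), array([ 0.6012, -0.0725,  0.055 ]), array([ 0.6329, -0.2447,  0.055 ]), array([ 0.5693, -0.2561,  0.055 ])]
lensgrp [0.4374 0.028  0.018 ]
red base [ 0.6717 -0.2362  0.    ]
scope [0.742 0.055 0.   ] [ 0.7523 -0.0467  0.    ]
cam corners [array([0.6361, 0.162 , 0.038 ]), array([0.5937, 0.0976, 0.038 ]), array([0.482 , 0.1569, 0.038 ]), array([0.5179, 0.2238, 0.038 ])]
[ 0.2866 -0.6107  0.1897] 0.15
```

```bash
cat >> h.py <<'E'
import json
def log():
    s=r.get_state(); open('log.jsonl','a').write(json.dumps({k:np.array(v).tolist() for k,v in s.items()})+'\n'); return s
def cur(s): return np.array(s['tcp_pos']),R.from_euler('xyz',s['eef_rot'],degrees=True)
def to(p,Rt=None,s=None):
    s=s or log(); p0,R0=cur(s); Rt=Rt or R0
    print('t',round(s['time_s'],2),'q',np.round(s['joints'],1),'p',np.round(p0,4),'rpy',np.round(s['eef_rot'],2),'F',np.round(s['contact_force'],1),'w',round(s['gripper_width'],4))
    print('shift',np.round(R0.inv().apply(np.array(p)-p0),4),'turn',np.round((R0.inv()*Rt).as_rotvec(),4))
E
python3 - <<'E'
from h import *
s=log()
to([.5945,-.219,.19],R.from_euler('xyz',[180,0,-154.87+110],degrees=True))
E
```

```text
t 0.15 q [-48.4  20.6   0.6  -0.  -70.1 -16.5] p [ 0.2866 -0.6107  0.1897] rpy [ 1.7993e+02 -1.0000e-02 -1.5486e+02] F [ 0.6 -0.1  0.2] w 0.0875
shift [-0.4452  0.2238 -0.    ] turn [ 1.0000e-03  1.1000e-03 -1.9198e+00]
```

Emit:
step_arm(
  increments=[
    [[-0.445,0.224,0],[0,0,-1.92],1],
    [[-0.445,0.224,0],[0,0,-1.92],1],
    [[-0.445,0.224,0],[0,0,-1.92],1],
    [[-0.445,0.224,0],[0,0,-1.92],1],
    [[-0.445,0.224,0],[0,0,-1.92],1],
    [[-0.445,0.224,0],[0,0,-1.92],1],
    [[-0.445,0.224,0],[0,0,-1.92],1],
    [[-0.445,0.224,0],[0,0,-1.92],1],
    [[-0.445,0.224,0],[0,0,-1.92],1],
    [[-0.445,0.224,0],[0,0,-1.92],1],
  ],
  force=20,
)

```text
time_s: 1.15
tcp_pos: [0.5954, -0.2172, 0.1905]
eef_rot: [-180.0, 0.0, -68.5]
contact_force: [-0.0, -0.7, 0.5]
gripper_width: 0.013
```

```bash
python3 - <<'E'
from h import *
to([.5945,-.219,.17],R.from_euler('xyz',[180,0,-154.87+110],degrees=True))
E
```

```text
t 1.15 q [ -2.4  16.7  -4.9  -0.  -68.4  23.9] p [ 0.5954 -0.2172  0.1905] rpy [-180.      0.    -68.54] F [-0.  -0.7  0.5] w 0.013
shift [0.0013 0.0015 0.0205] turn [-0.      0.     -0.4132]
```

Emit:
step_arm(
  increments=[
    [[0.001,0.0015,0.02],[0,0,-0.413],1],
    [[0.001,0.0015,0.02],[0,0,-0.413],1],
    [[0.001,0.0015,0.02],[0,0,-0.413],1],
    [[0.001,0.0015,0.02],[0,0,-0.413],1],
    [[0.001,0.0015,0.02],[0,0,-0.413],1],
  ],
)

```text
time_s: 1.65
tcp_pos: [0.5933, -0.2207, 0.1703]
eef_rot: [180.0, 0.0, -45.5]
contact_force: [0.9, -0.7, 0.7]
gripper_width: 0.0007
```

```bash
python3 - <<'E'
from h import *
to([.5945,-.219,.145],R.from_euler('xyz',[180,0,-154.87+110],degrees=True))
w=snap('wrist','w1.png'); t=snap('top','t1.png'); s=snap('scene','s1.png')
cv2.imwrite('pics/s1z.png',cv2.resize(s['color'][220:384,140:300,::-1],None,fx=4,fy=4,interpolation=cv2.INTER_CUBIC)[:600])
st=log();p0,R0=cur(st)
print(proj(s,[p0]),proj(t,[p0]))
E
```

```text
t 1.65 q [ -2.8  17.4  -6.6  -0.  -66.   47.3] p [ 0.5933 -0.2207  0.1703] rpy [ 1.7999e+02  1.0000e-02 -4.5450e+01] F [ 0.9 -0.7  0.7] w 0.0007
shift [-0.0003 -0.002   0.0253] turn [ 0.0001  0.0002 -0.0102]
[[206.93505964 279.03530159]] [[367.21752169 152.72398034]]
```

View pics/w1.png

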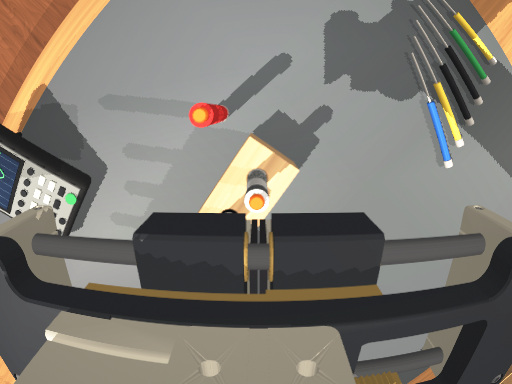

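View pics/s1z.png

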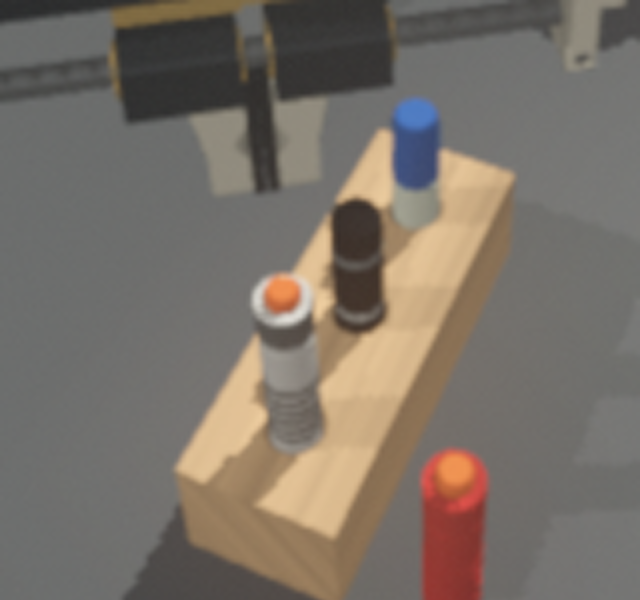

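```bash
python3 - <<'E'
from h import *
t=load('t1.png');cv2.imwrite('pics/t1z.png',cv2.resize(t['color'][60:260,260:460,::-1],None,fx=3,fy=3,interpolation=cv2.INTER_CUBIC))
w=load('w1.png');M=np.linalg.inv(w['T_tool_cam']);K=w['intrinsics']
st=r.get_state();p0,R0=cur(st);print(p0,st['time_s'])
def wp(pt):
    X=M@np.r_[pt,1];th=np.arctan2(np.hypot(X[0],X[1]),X[2]);n=X[:2]/max(1e-9,np.hypot(X[0],X[1]))
    return K[:2,2]+K[0,0]*th*n
print('tcp',wp([0,0,0]))
print('switch pred',wp(R0.inv().apply(np.array([.5945,-.219,.141])-p0)))
for z in(.0,-.01,-.02,-.03,-.04): print(z,wp([0,0,z]),wp([.01,0,z]))
E
```

```text
[ 0.59330457 -0.22084012  0.17053741] 1.8
tcp [257.57789403 213.15051467]
switch pred [254.91685639 201.04297561]
0.0 [257.57789403 213.15051467] [257.58271546 199.39177698]
-0.01 [257.55787861 218.25437989] [257.56234564 203.90988193]
-0.02 [257.53596765 223.86622519] [257.53995834 208.89402564]
-0.03 [257.51189757 230.06119287] [257.51525359 214.41694701]
-0.04 [257.48535849 236.92882928] [257.48787291 220.56648778]
```

View pics/t1z.png

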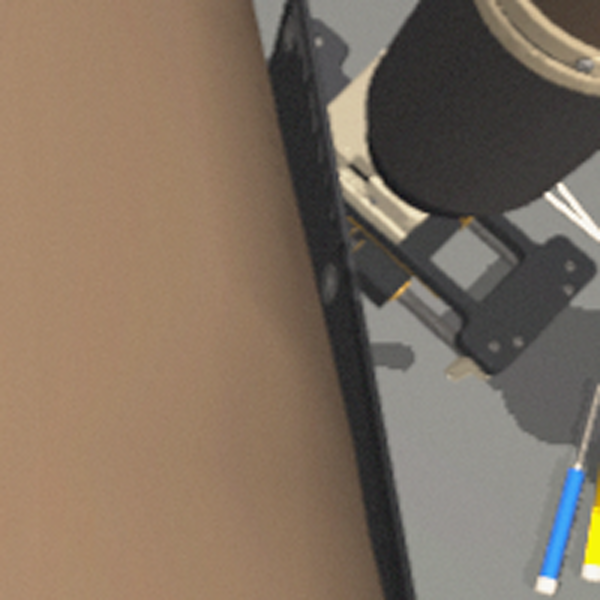

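```bash
python3 - <<'E'
from h import *
w=load('w1.png');cv2.imwrite('pics/w1z.png',cv2.resize(w['color'][160:300,200:320,::-1],None,fx=4,fy=4,interpolation=cv2.INTER_CUBIC))
E
```

```text
(no output)
```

View pics/w1z.png

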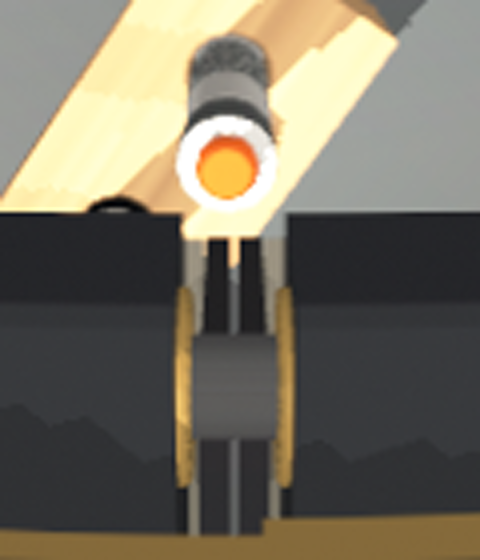

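```bash
python3 - <<'E'
from h import *
s=load('s1.png');st=r.get_state();p0,R0=cur(st)
for dz in (0,-.0188,-.03,-.04,-.0658,-.09):
    p=p0+R0.apply([0,0,dz]);print(dz,(proj(s,[p])[0]-[140,220])*4, [ (proj(s,[p0+R0.apply([x,0,dz])])[0]-[140,220])*4 for x in(-.0095,.0095)])
E
```

```text
0 [267.74023856 236.14120637] [array([264.45425337, 212.63721778]), array([271.12305684, 260.3378224 ])]
-0.0188 [263.79569453 199.23930852] [array([260.48319103, 175.67317228]), array([267.20839638, 223.51828566])]
-0.03 [261.34643078 176.3260187 ] [array([258.01895211, 152.73516939]), array([264.77617338, 200.6418894 ])]
-0.04 [259.09333821 155.24794449] [array([255.7530915 , 131.64374155]), array([262.53773108, 179.58810724])]
-0.0658 [252.97159433  97.97796218] [array([249.60152765,  74.38282076]), array([256.45082434, 122.33739833])]
-0.09 [246.78765087  40.12609195] [array([243.39468175,  16.60731525]), array([250.29468715,  64.43553903])]
```

Emit:
step_arm(
  increments=[
    [[-0.0007,-0.001,0.01],[0,0,0],1],
    [[-0.0007,-0.001,0.02],[0,0,0],1],
    [[-0.0007,-0.001,0.026],[0,0,0],1],
    [[-0.0007,-0.001,0.026],[0,0,0],1],
  ],
)

```text
time_s: 2.2
tcp_pos: [0.5926, -0.2193, 0.1427]
eef_rot: [179.9, 0.1, -45.3]
contact_force: [0.7, 0.1, -0.4]
gripper_width: 0.0006
```

```bash
python3 - <<'E'
from h import *
to([.5945,-.219,.141])
w=snap('wrist','w2.png');s=snap('scene','s2.png')
a=cv2.resize(w['color'][160:300,200:320,::-1],None,fx=4,fy=4,interpolation=cv2.INTER_CUBIC)
b=cv2.resize(s['color'][230:370,160:260,::-1],None,fx=4,fy=4,interpolation=cv2.INTER_CUBIC)
cv2.imwrite('pics/z2.png',np.hstack([a[:560],b[:560]])[:, :800])
E
```

```text
t 2.2 q [ -2.6  18.5  -8.7  -0.  -62.9  47.4] p [ 0.5926 -0.2193  0.1427] rpy [ 1.7991e+02  1.3000e-01 -4.5270e+01] F [ 0.7  0.1 -0.4] w 0.0006
shift [ 0.0011 -0.0015  0.0017] turn [0. 0. 0.]
```

View pics/z2.png

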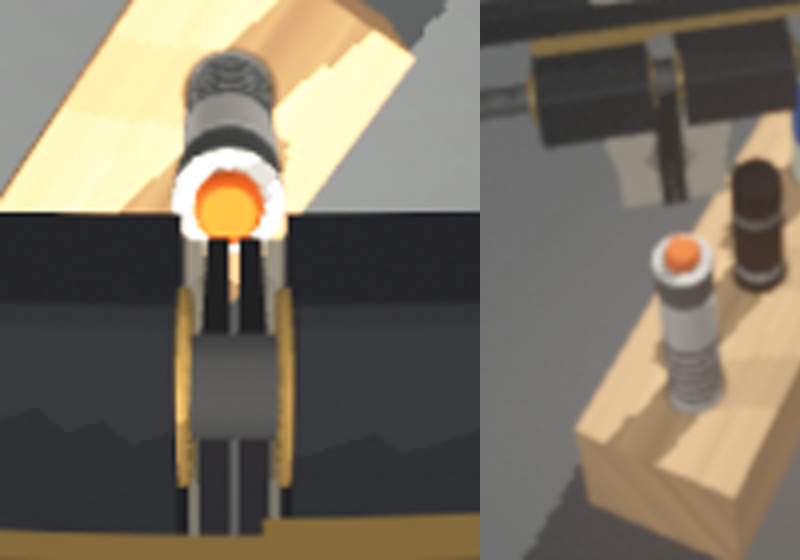

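Emit:
step_arm(
  increments=[
    [[0.0006,-0.0007,0.002],[0,0,0],1],
    [[0.0006,-0.0007,0.004],[0,0,0],1],
    [[0.0006,-0.0007,0.004],[0,0,0],1],
  ],
)

```text
time_s: 2.6
tcp_pos: [0.5945, -0.2193, 0.1403]
eef_rot: [180.0, 0.0, -45.3]
contact_force: [-0.1, -0.5, 0.4]
gripper_width: 0.0007
```

Emit:
step_arm(
  increments=[
    [[0,0,0.001],[0,0,0],1],
    [[0,0,0.002],[0,0,0],1],
    [[0,0,0.002],[0,0,0],1],
  ],
)

```text
time_s: 2.9
tcp_pos: [0.5944, -0.2194, 0.1383]
eef_rot: [180.0, 0.0, -45.3]
contact_force: [-0.0, 0.3, -0.0]
gripper_width: 0.0006
```

Emit:
step_arm(
  increments=[
    [[0,0,0.001],[0,0,0],1],
    [[0,0,0.002],[0,0,0],1],
    [[0,0,0.002],[0,0,0],1],
  ],
)

```text
time_s: 3.2
tcp_pos: [0.5944, -0.2194, 0.1363]
eef_rot: [180.0, 0.0, -45.3]
contact_force: [0.1, 0.8, -0.8]
gripper_width: 0.0003
```

Emit:
step_arm(
  increments=[
    [[0,0,0.002],[0,0,0],1],
    [[0,0,0.004],[0,0,0],1],
    [[0,0,0.004],[0,0,0],1],
  ],
)

```text
time_s: 3.5
tcp_pos: [0.5943, -0.2194, 0.132]
eef_rot: [180.0, 0.0, -45.3]
contact_force: [0.2, 0.2, -0.8]
gripper_width: 0.0003
```

```bash
python3 - <<'E'
from h import *
to([.5945,-.219,.13])
w=snap('wrist','w3.png');s=snap('scene','s3.png')
a=cv2.resize(w['color'][160:300,200:320,::-1],None,fx=4,fy=4,interpolation=cv2.INTER_CUBIC)
b=cv2.resize(s['color'][230:370,160:260,::-1],None,fx=4,fy=4,interpolation=cv2.INTER_CUBIC)
cv2.imwrite('pics/z3.png',np.hstack([a[:560],b[:560]])[:, :800])
E
```

```text
t 3.5 q [ -2.6  19.1  -9.4  -0.  -61.5  47.4] p [ 0.5943 -0.2194  0.132 ] rpy [ 1.7998e+02  3.0000e-02 -4.5260e+01] F [ 0.2  0.2 -0.8] w 0.0003
shift [-0.0001 -0.0004  0.002 ] turn [0. 0. 0.]
```

View pics/z3.png

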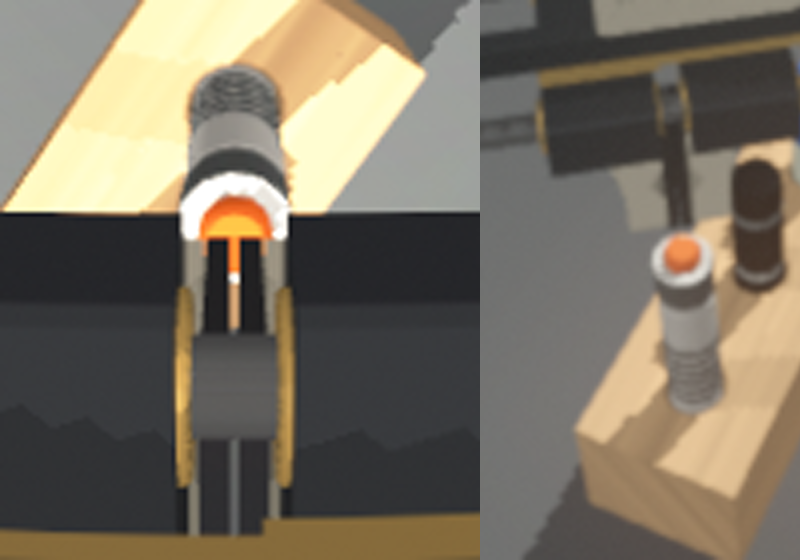

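Emit:
step_arm(
  increments=[
    [[0,0,0.003],[0,0,0],1],
    [[0,0,0.006],[0,0,0],1],
    [[0,0,0.009],[0,0,0],1],
    [[0,0,0.012],[0,0,0],1],
    [[0,0,0.012],[0,0,0],1],
  ],
)

```text
time_s: 4.1
tcp_pos: [0.5942, -0.2193, 0.1198]
eef_rot: [180.0, 0.0, -45.3]
contact_force: [0.1, 0.0, -0.5]
gripper_width: 0.0007
```

```bash
python3 - <<'E'
from h import *
to([.5945,-.219,.13])
w=snap('wrist','w4.png');s=snap('scene','s4.png')
a=cv2.resize(w['color'][160:300,200:320,::-1],None,fx=4,fy=4,interpolation=cv2.INTER_CUBIC)
b=cv2.resize(s['color'][230:370,160:260,::-1],None,fx=4,fy=4,interpolation=cv2.INTER_CUBIC)
cv2.imwrite('pics/z4.png',np.hstack([a[:560],b[:560]])[:, :800])
E
```

```text
t 4.1 q [ -2.6  19.7 -10.3  -0.  -60.1  47.4] p [ 0.5942 -0.2193  0.1198] rpy [ 1.7997e+02  5.0000e-02 -4.5260e+01] F [ 0.1  0.  -0.5] w 0.0007
shift [ 0.     -0.0005 -0.0102] turn [0. 0. 0.]
```

View pics/z4.png

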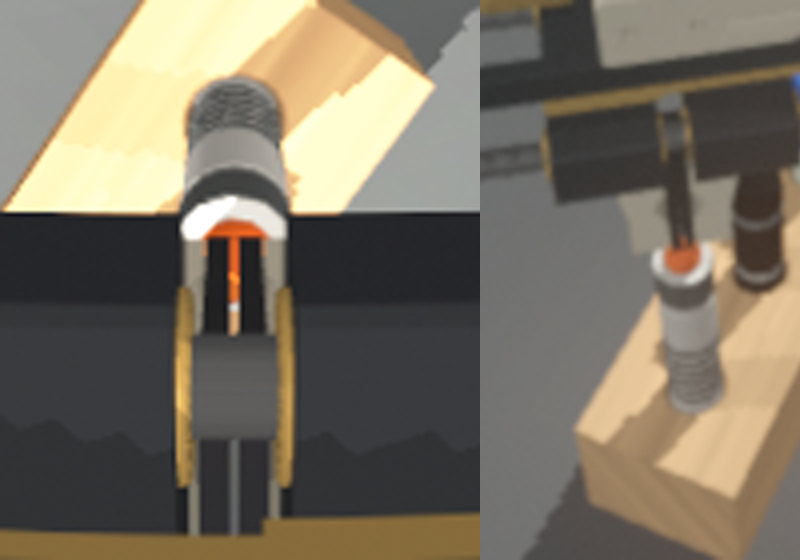

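Emit:
step_arm(
  increments=[
    [[0,0,0.003],[0,0,0],1],
    [[0,0,0.006],[0,0,0],1],
    [[0,0,0.008],[0,0,0],1],
    [[0,0,0.008],[0,0,0],1],
  ],
)

```text
time_s: 4.6
tcp_pos: [0.5942, -0.2193, 0.112]
eef_rot: [180.0, 0.0, -45.3]
contact_force: [0.2, -0.5, -0.1]
gripper_width: 0.0006
```

Emit:
step_arm(
  increments=[
    [[0,0,0.001],[0,0,0],1],
    [[0,0,0.002],[0,0,0],1],
    [[0,0,0.002],[0,0,0],1],
  ],
)

```text
time_s: 4.9
tcp_pos: [0.5945, -0.2194, 0.1104]
eef_rot: [180.0, 0.0, -45.3]
contact_force: [-0.6, 0.2, -0.6]
gripper_width: 0.0007
```

```bash
python3 - <<'E'
from h import *
to([.5945,-.219,.13])
w=snap('wrist','w5.png');s=snap('scene','s5.png')
a=cv2.resize(w['color'][160:300,200:320,::-1],None,fx=4,fy=4,interpolation=cv2.INTER_CUBIC)
b=cv2.resize(s['color'][230:370,160:260,::-1],None,fx=4,fy=4,interpolation=cv2.INTER_CUBIC)
cv2.imwrite('pics/z5.png',np.hstack([a[:560],b[:560]])[:, :800])
E
```

```text
t 4.9 q [ -2.6  20.1 -10.9  -0.  -58.9  47.4] p [ 0.5945 -0.2194  0.1104] rpy [ 1.800e+02  1.000e-02 -4.525e+01] F [-0.6  0.2 -0.6] w 0.0007
shift [-0.0003 -0.0003 -0.0196] turn [0. 0. 0.]
```

View pics/z5.png

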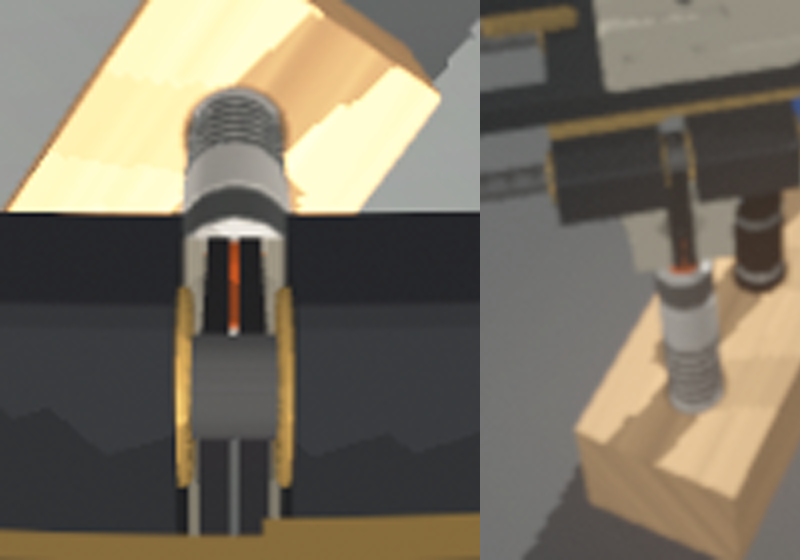

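Emit:
step_arm(
  increments=[
    [[0,0,0.001],[0,0,0],1],
    [[0,0,0.002],[0,0,0],1],
    [[0,0,0.002],[0,0,0],1],
  ],
)

```text
time_s: 5.3
tcp_pos: [0.5944, -0.2194, 0.1083]
eef_rot: [180.0, 0.0, -45.3]
contact_force: [0.0, -0.3, -1.1]
gripper_width: 0.0007
```

Emit:
step_arm(
  increments=[
    [[0,0,0.001],[0,0,0],1],
    [[0,0,0.002],[0,0,0],1],
    [[0,0,0.002],[0,0,0],1],
  ],
)

```text
time_s: 5.6
tcp_pos: [0.5944, -0.2194, 0.1063]
eef_rot: [180.0, 0.0, -45.3]
contact_force: [-0.3, -0.7, 0.1]
gripper_width: 0.0003
```

Emit:
step_arm(
  increments=[
    [[0,0,0.001],[0,0,0],1],
    [[0,0,0.0015],[0,0,0],1],
    [[0,0,0.0015],[0,0,0],1],
  ],
)

```text
time_s: 5.9
tcp_pos: [0.5947, -0.2194, 0.1051]
eef_rot: [-180.0, -0.0, -45.2]
contact_force: [-0.5, 0.2, 0.9]
gripper_width: 0.0007
```

Emit:
step_arm(
  increments=[
    [[0,0,0.001],[0,0,0],1],
    [[0,0,0.0015],[0,0,0],1],
    [[0,0,0.0015],[0,0,0],1],
  ],
)

```text
time_s: 6.2
tcp_pos: [0.5946, -0.2195, 0.1036]
eef_rot: [-180.0, -0.0, -45.2]
contact_force: [-0.6, 0.1, 2.4]
gripper_width: 0.0003
```

```bash
python3 - <<'E'
from h import *
to([.5945,-.219,.13])
w=snap('wrist','w6.png');s=snap('scene','s6.png')
a=cv2.resize(w['color'][160:300,200:320,::-1],None,fx=4,fy=4,interpolation=cv2.INTER_CUBIC)
b=cv2.resize(s['color'][230:370,160:260,::-1],None,fx=4,fy=4,interpolation=cv2.INTER_CUBIC)
cv2.imwrite('pics/z6.png',np.hstack([a[:560],b[:560]])[:, :800])
E
```

```text
t 6.2 q [ -2.6  20.5 -11.4   0.  -58.1  47.4] p [ 0.5946 -0.2195  0.1036] rpy [-1.7999e+02 -2.0000e-02 -4.5250e+01] F [-0.6  0.1  2.4] w 0.0003
shift [-0.0004 -0.0002 -0.0264] turn [0. 0. 0.]
```

View pics/z6.png

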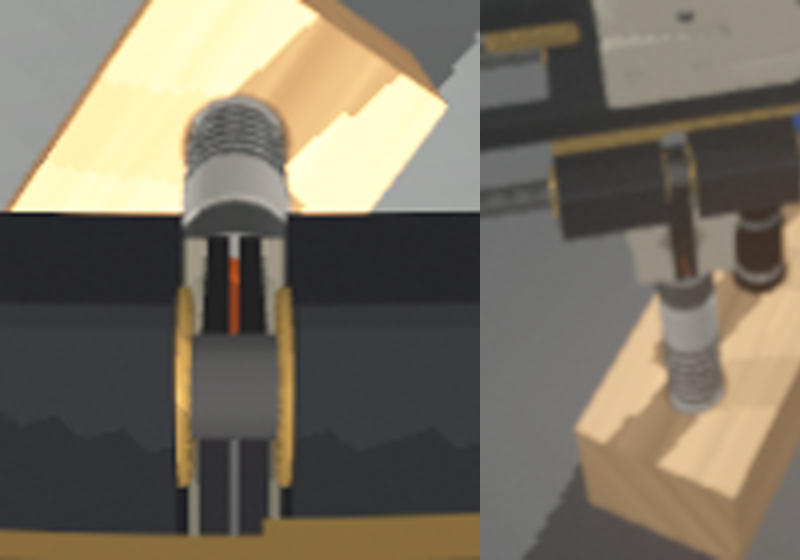

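Emit:
step_arm(
  increments=[
    [[0,0,0.001],[0,0,0],1],
    [[0,0,0.002],[0,0,0],1],
    [[0,0,0.0025],[0,0,0],1],
    [[0,0,0.0025],[0,0,0],1],
  ],
)

```text
time_s: 6.7
tcp_pos: [0.5947, -0.2195, 0.1012]
eef_rot: [-180.0, -0.0, -45.2]
contact_force: [0.4, -0.2, 4.8]
gripper_width: 0.0003
```

Emit:
step_arm(
  increments=[
    [[0,0,0.0007],[0,0,0],1],
    [[0,0,0.001],[0,0,0],1],
    [[0,0,0.001],[0,0,0],1],
  ],
)

```text
time_s: 7.0
tcp_pos: [0.5951, -0.2196, 0.1006]
eef_rot: [-180.0, -0.1, -45.2]
contact_force: [-0.2, 0.7, 6.6]
gripper_width: 0.0005
```

Emit:
step_arm(
  increments=[
    [[0,0,-0.008],[0,0,0],1],
    [[0,0,-0.016],[0,0,0],1],
    [[0,0,-0.016],[0,0,0],0.45],
    [[0,0,-0.016],[0,0,0],0.45],
    [[0,0,-0.016],[0,0,0],0.45],
    [[0,0,-0.016],[0,0,0],0.45],
    [[0,0,-0.016],[0,0,0],0.45],
    [[0,0,-0.016],[0,0,0],0.45],
  ],
)

```text
time_s: 7.8
tcp_pos: [0.5944, -0.2194, 0.1157]
eef_rot: [180.0, 0.0, -45.3]
contact_force: [-0.4, -0.3, 0.9]
gripper_width: 0.0431
```

```bash
python3 - <<'E'
from h import *
to([.5945,-.219,.0523])
w=snap('wrist','w7.png');s=snap('scene','s7.png')
a=cv2.resize(w['color'][160:300,200:320,::-1],None,fx=4,fy=4,interpolation=cv2.INTER_CUBIC)
b=cv2.resize(s['color'][230:370,160:260,::-1],None,fx=4,fy=4,interpolation=cv2.INTER_CUBIC)
cv2.imwrite('pics/z7.png',np.hstack([a[:560],b[:560]])[:, :800])
E
```

```text
t 7.8 q [ -2.6  19.9 -10.6  -0.  -59.6  47.4] p [ 0.5944 -0.2194  0.1157] rpy [ 1.7999e+02  2.0000e-02 -4.5250e+01] F [-0.4 -0.3  0.9] w 0.0431
shift [-0.0002 -0.0003  0.0634] turn [0. 0. 0.]
```

View pics/z7.png

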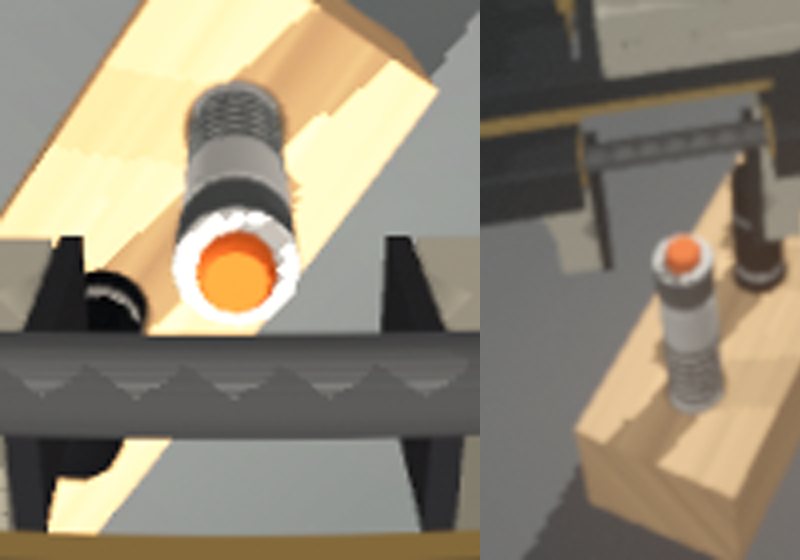

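Emit:
step_arm(
  increments=[
    [[0,0,0.012],[0,0,0],0.45],
    [[0,0,0.024],[0,0,0],0.45],
    [[0,0,0.036],[0,0,0],0.45],
    [[0,0,0.046],[0,0,0],0.45],
    [[0,0,0.053],[0,0,0],0.45],
    [[0,0,0.053],[0,0,0],0.45],
  ],
)

```text
time_s: 8.5
tcp_pos: [0.5936, -0.2193, 0.0614]
eef_rot: [179.9, 0.1, -45.3]
contact_force: [0.7, -0.6, 0.2]
gripper_width: 0.0485
```

Emit:
step_arm(
  increments=[
    [[0,0,0.005],[0,0,0],0.45],
    [[0,0,0.01],[0,0,0],0.45],
    [[0,0,0.01],[0,0,0],0.45],
  ],
)

```text
time_s: 8.8
tcp_pos: [0.5942, -0.2193, 0.0524]
eef_rot: [180.0, 0.0, -45.3]
contact_force: [-0.5, 0.8, -0.4]
gripper_width: 0.0482
```

```bash
python3 - <<'E'
from h import *
to([.5945,-.219,.0523])
w=snap('wrist','w8.png');s=snap('scene','s8.png')
a=cv2.resize(w['color'][160:300,200:320,::-1],None,fx=4,fy=4,interpolation=cv2.INTER_CUBIC)
b=cv2.resize(s['color'][230:370,160:260,::-1],None,fx=4,fy=4,interpolation=cv2.INTER_CUBIC)
cv2.imwrite('pics/z8.png',np.hstack([a[:560],b[:560]])[:, :800])
E
```

```text
t 8.8 q [ -2.6  23.3 -14.6  -0.  -52.1  47.4] p [ 0.5942 -0.2193  0.0524] rpy [ 1.7998e+02  4.0000e-02 -4.5260e+01] F [-0.5  0.8 -0.4] w 0.0482
shift [ 0.     -0.0005  0.0001] turn [0. 0. 0.]
```

View pics/z8.png

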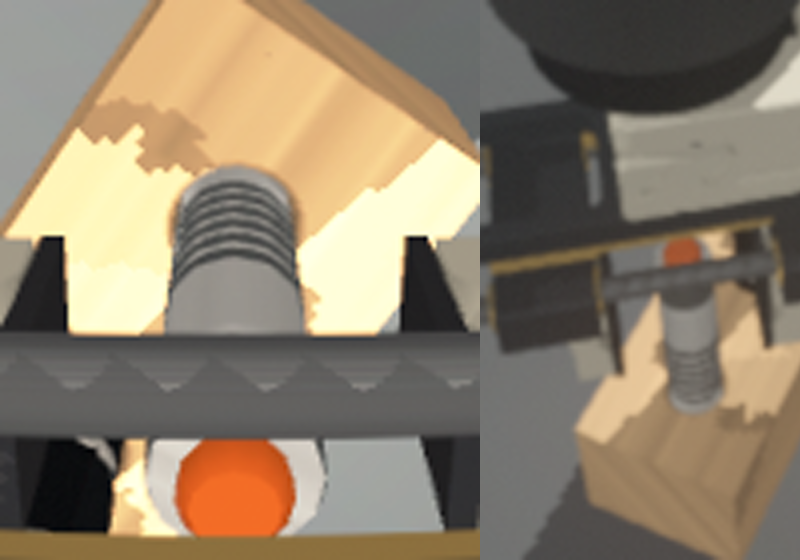

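Emit:
step_arm(
  increments=[
    [[0,0,0],[0,0,0],1],
    [[0,0,0],[0,0,0],1],
    [[0,0,0],[0,0,0],1],
    [[0,0,0],[0,0,0],1],
    [[0,0,0],[0,0,0],1],
    [[0,0,0],[0,0,0],1],
  ],
  force=30,
)

```text
time_s: 9.5
tcp_pos: [0.5946, -0.2194, 0.0531]
eef_rot: [-180.0, -0.0, -45.2]
contact_force: [0.2, 0.3, 0.5]
gripper_width: 0.0195
```

Emit:
step_arm(
  increments=[
    [[0,0,-0.01],[0,0,0],1],
    [[0,0,-0.025],[0,0,0],1],
    [[0,0,-0.045],[0,0,0],1],
    [[0,0,-0.065],[0,0,0],1],
    [[0,0,-0.085],[0,0,0],1],
    [[0,0,-0.105],[0,0,0],1],
    [[0,0,-0.125],[0,0,0],1],
    [[0,0,-0.145],[0,0,0],1],
    [[0,0,-0.15],[0,0,0],1],
    [[0,0,-0.15],[0,0,0],1],
  ],
)

```text
time_s: 10.5
tcp_pos: [0.5949, -0.2194, 0.2039]
eef_rot: [-179.9, -0.1, -45.3]
contact_force: [-0.0, -0.4, -1.6]
gripper_width: 0.0195
```

```bash
python3 - <<'E'
from h import *
to([.5945,-.219,.2])
w=snap('wrist','w9.png');s=snap('scene','s9.png')
cv2.imwrite('pics/z9.png',np.hstack([w['color'][:,100:420,::-1],s['color'][:,100:420,::-1]]))
E
```

```text
t 10.5 q [ -2.6  16.2  -3.8  -0.  -69.9  47.4] p [ 0.5949 -0.2194  0.2039] rpy [-1.7992e+02 -7.0000e-02 -4.5260e+01] F [-0.  -0.4 -1.6] w 0.0195
shift [-0.0005 -0.      0.0039] turn [0. 0. 0.]
```

View pics/z9.png

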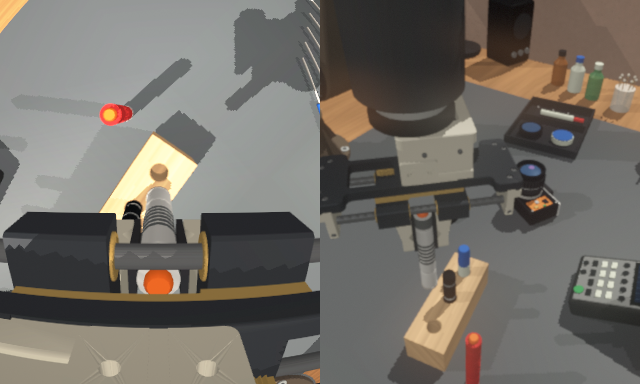

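```bash
python3 - <<'E'
from h import *
s=log();p0,R0=cur(s)
g=np.array([.560,.1615,.095]);Rt=R.from_euler('x',45,degrees=True)*R.from_euler('xyz',[180,0,-45.25],degrees=True)
d=Rt.apply([0,0,1]);T=g-.123*d;print(d,T)
to(T+[0,-.03,.05],Rt,s)
E
```

```text
[-5.55111512e-17  7.07106781e-01 -7.07106781e-01] [0.56       0.07452587 0.18197413]
t 10.6 q [ -2.6  16.3  -3.9  -0.  -69.9  47.4] p [ 0.5939 -0.2192  0.202 ] rpy [ 1.7997e+02  7.0000e-02 -4.5260e+01] F [-0.7  0.6 -1.7] w 0.0192
shift [-0.2112 -0.1615 -0.0298] turn [ 0.5533 -0.5566 -0.0006]
```

Emit:
step_arm(
  increments=[
    [[-0.01,-0.008,-0.02],[0.03,-0.03,0],1],
    [[-0.035,-0.026,-0.03],[0.1,-0.1,0],1],
    [[-0.06,-0.046,-0.03],[0.17,-0.17,0],1],
    [[-0.085,-0.065,-0.03],[0.24,-0.24,0],1],
    [[-0.11,-0.084,-0.03],[0.31,-0.31,0],1],
    [[-0.135,-0.103,-0.03],[0.38,-0.38,0],1],
    [[-0.16,-0.122,-0.03],[0.45,-0.45,0],1],
    [[-0.185,-0.141,-0.03],[0.51,-0.51,0],1],
    [[-0.205,-0.157,-0.03],[0.55,-0.55,0],1],
    [[-0.211,-0.1615,-0.03],[0.555,-0.555,0],1],
  ],
  force=40,
)

```text
time_s: 11.6
tcp_pos: [0.5595, 0.045, 0.2306]
eef_rot: [-144.8, 30.3, -35.6]
contact_force: [-0.2, 0.2, -0.6]
gripper_width: 0.0194
```

```bash
python3 - <<'E'
from h import *
s=log();p0,R0=cur(s)
g=np.array([.560,.1615,.095]);Rt=R.from_euler('x',45,degrees=True)*R.from_euler('xyz',[180,0,-45.25],degrees=True)
d=Rt.apply([0,0,1]);T=g-.123*d
to(T,Rt,s)
w=snap('wrist','w10.png');s=snap('scene','s10.png');t=snap('top','t10.png')
cv2.imwrite('pics/z10.png',np.hstack([t['color'][:,60:380,::-1],s['color'][:,100:420,::-1]]))
E
```

```text
t 11.6 q [-11.   17.7   2.7 -44.2 -87.   62.8] p [0.5595 0.045  0.2306] rpy [-144.81   30.31  -35.62] F [-0.2  0.2 -0.6] w 0.0194
shift [0.0101 0.0092 0.0552] turn [-0.0019  0.0013 -0.0031]
```

View pics/z10.png

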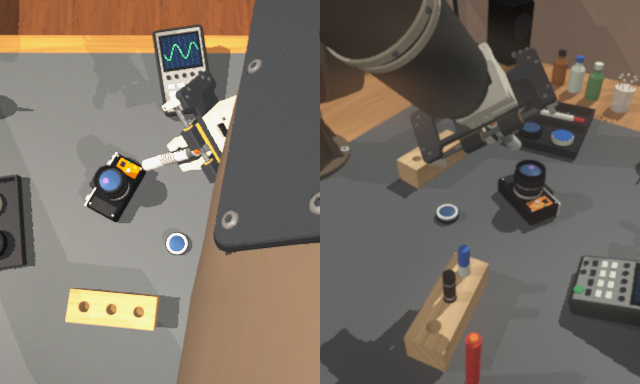

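View pics/w10.png

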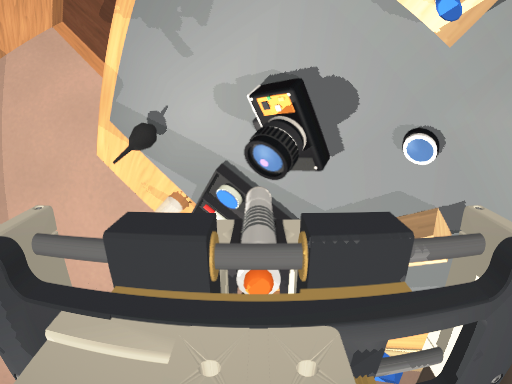

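Emit:
step_arm(
  increments=[
    [[0.002,0.002,0.012],[0,0,0],1],
    [[0.004,0.004,0.024],[-0.001,0.001,-0.002],1],
    [[0.007,0.006,0.036],[-0.002,0.001,-0.003],1],
    [[0.009,0.008,0.047],[-0.002,0.001,-0.003],1],
    [[0.01,0.009,0.055],[-0.002,0.001,-0.003],1],
    [[0.01,0.009,0.055],[-0.002,0.001,-0.003],1],
    [[0.01,0.009,0.055],[-0.002,0.001,-0.003],1],
  ],
)

```text
time_s: 12.45
tcp_pos: [0.5616, 0.0735, 0.1845]
eef_rot: [-144.8, 29.8, -35.4]
contact_force: [-0.2, -0.8, 0.1]
gripper_width: 0.0195
```

```bash
python3 - <<'E'
from h import *
s=log();p0,R0=cur(s)
g=np.array([.560,.1615,.095]);Rt=R.from_euler('x',45,degrees=True)*R.from_euler('xyz',[180,0,-45.25],degrees=True)
d=Rt.apply([0,0,1]);T=g-.123*d
to(T,Rt,s)
d=R0.apply([0,0,1]);c=p0-.0195*d
print('glass in torch',R0.inv().apply(g-c),'center',c)
w=snap('wrist','w11.png');s=snap('scene','s11.png');t=snap('top','t11.png')
for n,cc in(('top',t),('scene',s)):
    print(n,'head,tail,glass',proj(cc,[c+.0625*d,c-.0625*d,g]).round(1))
a=cv2.resize(t['color'][140:240,150:280,::-1],None,fx=4,fy=4,interpolation=cv2.INTER_CUBIC)
b=cv2.resize(s['color'][80:230,230:360,::-1],None,fx=4,fy=4,interpolation=cv2.INTER_CUBIC)
cv2.imwrite('pics/z11a.png',a);cv2.imwrite('pics/z11b.png',b)
E
```

```text
t 12.45 q [ -8.3  19.3  -1.1 -44.9 -81.2  65.2] p [0.5616 0.0735 0.1845] rpy [-144.83   29.84  -35.39] F [-0.2 -0.8  0.1] w 0.0195
shift [-0.0003  0.0019  0.0025] turn [ 0.0006 -0.0034  0.0045]
glass in torch [-0.00076569  0.00178681  0.14501324] center [0.5615141  0.05976411 0.19834474]
top head,tail,glass [[193.7 171.2]
 [238.4 157.8]
 [169.8 179.4]]
scene head,tail,glass [[300.7 159.8]
 [280.4 140.7]
 [310.  169.4]]
```

View pics/z11a.png

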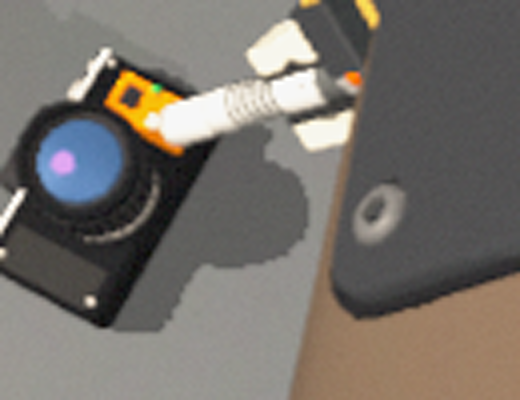

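View pics/z11b.png

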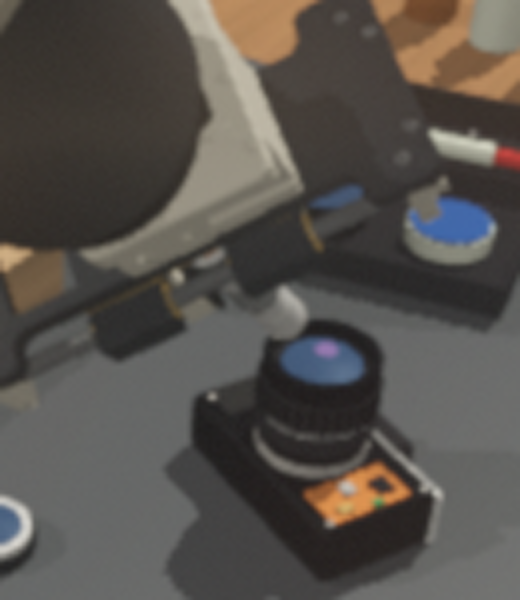

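View pics/w11.png

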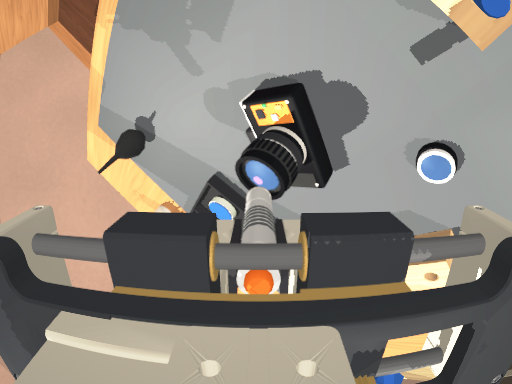

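Emit:
step_arm(
  increments=[
    [[0,0,0],[0,0,0],1],
    [[0,0,0],[0,0,0],1],
    [[0,0,0],[0,0,0],1],
    [[0,0,0],[0,0,0],1],
    [[0,0,0],[0,0,0],1],
    [[0,0,0],[0,0,0],1],
  ],
)

```text
time_s: 13.2
tcp_pos: [0.5615, 0.0735, 0.1845]
eef_rot: [-144.8, 29.8, -35.4]
contact_force: [0.1, -0.1, -1.0]
gripper_width: 0.0193
```

```bash
python3 - <<'E'
from h import *
s=log();p0,R0=cur(s);g=np.array([.560,.1615,.095]);d=R0.apply([0,0,1]);c=p0-.0195*d
print(s['time_s'],np.round(s['qd'],2),s['gripper_width'],s['contact_force'],'glass',R0.inv().apply(g-c),'c',c,'tilt',np.degrees(np.arccos(-d[2])))
r.close_job()
E
```

```text
13.2 [-0.08  0.01 -0.05 -0.08  0.11 -0.07] 0.019307973532713157 [ 0.13966225 -0.14250979 -0.96825135] glass [-0.00073718  0.00179073  0.1450471 ] c [0.56144493 0.05973141 0.19836092] tilt 44.8495616719808
the job is handed in; nothing more can be done
```

I pressed the penlight's tail switch while it stood in the block, drew it out and handed the job in while holding it at the camera lens. No verdict was reported. I never saw the lamp lit in any picture: I infer the switch is on from the push force of 6.6 N, above the 5 N that presses it fully.

My last checks, at 13.2 s of the 51 s allowed:
- **Tilt:** 44.8° from upright, tail up.
- **Height:** the penlight's centre was about 198 mm above the bench.
- **Aim:** the beam line passed about 2 mm from the measured centre of the glass. The head was about 82 mm from the glass.
- **Stillness and grip:** the arm was at rest, with the gripper at 40 N and open 19.3 mm on the 20 mm penlight.
- **Pictures:** the top and scene views put the head and tail within about 2 px of where I computed them.
- **Contact:** nothing seemed to touch the camera, and the force readings showed no contact apart from the switch press. I did not re-measure the camera or the bystanders at the end.

**Disagreement with the task text:** the fingertips ended about 36 mm short of the reported tool point. The pictures showed it, and contact with the switch confirmed it, at a tool height of about 0.105 m instead of 0.141 m. I used that offset for the press and grasp, and took the penlight's place in the gripper from its seated height.

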